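Clamp the abrasive block for dressing casts

TASK

Set the abrasive block, black side up, squarely and centred on the narrow raised rest of the dressing clamp, lengthwise with it, so that one end lies under the clamp's sprung foot. Then screw the round black knob down, clockwise seen from above and regripping as often as needed, until the foot presses well onto the block and holds it. Leave the two plaster casts where they are.

Things in the scene. Friction and masses are not known exactly. Their poses are not given: they have to be found in the camera images.
- block_center (a point): Centre, half-way up, of the loose abrasive block that is to be clamped: a rectangular block, reddish brown with a black top face, 41 mm wide (its x), 66 mm long (its y), 26 mm high (its z, up), 0.15 kg. It lies on the table to the right of the clamp, black face up. Either end may go under the foot.
- clamp_rest (a point): Centre of the top of the clamp's raised rest: an aluminium bar 62 mm long (x) and only 30 mm wide (y), top 45 mm above the table; the block overhangs its long sides. x is horizontal, along the rest towards the knob; z up. Screw axis at x = +105 mm, y = 0. The block must come in low from the open end (-x side), its far end passing under the foot. The base plate, 200 x 74 x 10 mm, is fixed.
- foot_tip (a point): Centre of the underside of the clamp's round sprung rubber foot, 18 mm across, 22 mm along +x from the rest's centre. At the start it is 39 to 43 mm above the rest's top, so the 26 mm high block has 13 to 17 mm to spare. It hangs 8 mm below a steel strap 24 mm wide, 10 mm thick that ends 12 mm nearer the open end than this point and runs back beneath the knob.
- knob_grip (a point): Middle (on the axis, half-way up the gripping part) of the round, upright, fluted black knob of the clamp: 50 mm across, its gripping part 26 mm high (13 mm above and below this point). The strap's top is 8 mm below the gripping part; nothing stands above the knob. The point moves down 2.5 mm for each radian turned.
- clamp_knob (a joint): Turning angle of the knob in rad: grows when turned clockwise seen from above, which lowers strap and foot by 2.5 mm per rad. It starts between 1.2 and 2.8. It stays where it is left (friction torque about 0.08 N m). With the block on its rest the foot touches it at about 8; the end stop is at 10.
- clamp_foot (a joint): How far the sprung rubber foot is pushed up into the strap, in m: 0 while it hangs free, up to 0.005 when the knob is at its end stop above the block. It pushes with 3 N plus 1.5 N per mm. About 2 mm or more is a firm hold.
- cast_near: Loose cream plaster cast with teeth, 59 x 72 x 27 mm, between the clamp and the white bottle; leave it. Origin: centre of its underside.
- cast_far: Loose whitish plaster cast with teeth, 60 x 73 x 28 mm, in front of the right end of the silver case; leave it. Origin: centre of its underside.

How it is judged (in metres and radians):
On the way:
1. the block lies on the rest, square and centred, under the foot (x of block_center in the frame of clamp_rest between -0.012 and 0.012 m and y of block_center in the frame of clamp_rest between -0.009 and 0.009 m and z of block_center in the frame of clamp_rest below 0.017 m and angle between block_center's own z axis and vertical below 0.1 rad), for 0.2 s.
At the end, for the whole second after the job is handed in: The block lies flat on the rest, black side up (tilt under 0.08 rad, its centre 9 to 16 mm above the rest's top), its centre within 12 mm along and 9 mm across of the rest's centre, its length within 0.21 rad of the rest's, and the sprung foot above it is pushed in by more than 1 mm (x of block_center in the frame of clamp_rest between -0.012 and 0.012 m and y of block_center in the frame of clamp_rest between -0.009 and 0.009 m and z of block_center in the frame of clamp_rest between 0.009 and 0.016 m and angle between block_center's own z axis and vertical below 0.08 rad and angle between the y axis of block_center and the x axis of clamp_rest, either way round below 0.21 rad and value of joint clamp_foot above 0.001 m); the robot touches nothing.
It fails at once if a plaster cast is shifted by more than 30 mm (distance of any of cast_near, cast_far from where it was at the start of the episode above 0.03 m).
It also fails if it takes over 72 s, if anything falls off the work surface, if the arm or the gripper's body presses on something with over 40 N, if the wrist force passes 120 N, or if a joint passes its speed limit or range.

ROBOT

A 6-joint arm with a two-finger parallel gripper is mounted at the origin on a cart in front of the work surface, level with it; the furniture and walls round the work are solid. World frame = base frame: x ahead of the robot, y to its left, z up, the work surface at z = 0. Lengths are in mm, angles in rad, forces in N, time in s.
With the tool pointing down it reaches from about 350 to 875 mm from the base axis. Payload 4.2 kg.
Tool frame: the origin (TCP) lies midway between the tips of the shut fingers; the grasp point (between the pads) lies 19 mm behind it (tcp_to_grasp is the distance from the TCP to the grasp point, in mm); z points along the fingers, y is the line along which they close (so a half turn about z gives the same grasp; the last joint's range is limited). The gripper opens to 85 mm and grips with 20 to 120 N. Pads are 22 mm wide; open, the fingers measure 114 mm over their backs; the gripper's body (76 mm by 85 mm) begins 54 mm behind the grasp point. The pads swing forward as they close: fully open they stand 13 mm farther back than shut.
Start: joints at [-0.945, 0.385, 0.008, 0, -1.194, -0.259], TCP at [224.158, -583.397, 231.312] pointing down, gripper open.
Joint ranges: [-3.14, 3.14], [-1.21, 2.06], [-1.07, 1.41], [-3.16, 2.05], [-2.99, -0.16], [-3.1, 3.1]. Speed limits (rad/s): [2.79, 2.79, 3.14, 3.14, 3.14, 3.14].

INTERFACE

Orientations are given as a unit quaternion [x, y, z, w].
In Python, from bench import read_state, get_image, job_done, tcp_to_grasp gives the robot as it stands.
- The arm moves only by the tool jog_arm, never from a script. Its argument "plan" is a list of rows, each a list of 3 entries, a list of its own where there are three numbers: the finger opening in mm, from 0 to 85.4, then the shift along the tool's x, y, z as a fraction of full scale, then the turn, a rotation vector about the tool's x, y, z as a fraction of full scale. A call has 1 to 10 rows; each row is the pose to reach, as a shift and turn from the pose commanded when the call began, along the tool's axes at that moment; what a row does not reach only later rows make up. Full scale, the value 1, is 0.1 m for a shift and 60 degrees for a turn. A row lasts 1/8 s, in which the tool goes at most 62.5 mm and 10.7 degrees, less where a joint would pass 70% of its speed; a pose out of reach is approached as far as the arm can. A call with a number of a shift or a turn outside -1 to 1 is refused whole. A call with a gripper value outside its range is refused whole. The fingers move at their own pace and stop on an object; the grip force is fixed at half the most. Time passes only in rows, so rows that repeat a pose let the fingers close. It gives the time, the measured TCP pose, the force, the opening and the grip force at its end, in the units of the state.
- read_state(): the state, without advancing time (a new reading comes with each control period).
- get_image(name): name is "scene" or "top"; returns a dict with "img" (384x512x3 uint8, red, green, blue), "range_z" (384x512 float32, mm along the optical axis (not along the pixel's ray), 0 where there is no reading), "intrinsics" (3x3 intrinsics, pixels), "distortion" ([k1, k2, p1, p2, k3] as OpenCV has them; the pictures are not rectified), "extrinsics" (4x4, takes a point from camera to world coordinates). Camera axes: x right, y down, z forward; pixel columns grow to the right and rows downward; lengths in mm; the calibration is good to about 2 mm. A picture is of the moment at which its call begins.
- job_done(): hands the job in; it is judged then, once.
The state is a dict: "clock": time; "joints": joint angles; "joint_vel": joint speeds; "joint_efforts": joint torques, N m; "position": TCP position; "ee_rot": TCP orientation; "contact_force": force on the tool from outside, world axes, zero at the start; "wrist_torque": the same for the moment, N m; "gripper_width": finger opening in mm; "grasp_force": force on a finger pad.
Only numpy, scipy, OpenCV 4.12 (cv2) and the standard library are available. Lean on these libraries where they do the work, as an engineer would, in place of code of your own. Each camera call takes 0.05 s, during which the arm holds its last target. There are 200 camera calls.

## Working session

There is one attempt and no reset: what is moved stays moved. The work goes in short steps, Python scripts to look and compute and a tool call to move; the robot and the scene stay as the last step left them, time stands still between calls to the robot, and variables do not carry over. Pictures are saved under pics/ and viewed, at most 10 in all, crops included, and the job is handed in when it is done.

Besides the shell and the picture viewer there is one more tool, called after "Call:" by a JSON object that holds its "op" and its "data", one argument or row to a line. jog_arm: Moves the arm, as the interface text tells. Its arguments: {"type":"object","properties":{"plan":{"type":"array"}},"required":["plan"]}

```bash
mkdir -p pics; ls
python3 - <<'E'
from bench import *
import cv2,numpy as np
s=read_state();print(s)
print(tcp_to_grasp)
for n in("scene","top"):
    d=get_image(n);cv2.imwrite(f"pics/{n}0.png",d["img"][:,:,::-1]);np.savez(f"{n}0.npz",**d);print(n,d["intrinsics"],d["distortion"],d["extrinsics"])
E
```

```text
pics
{'clock': 0.0, 'joints': array([-9.45384857e-01,  3.85585779e-01,  6.62163906e-03, -5.18044021e-04,
       -1.19400500e+00, -2.58581635e-01]), 'joint_vel': array([-0.00103666,  0.00165652,  0.00053689,  0.00155059,  0.00020814,
       -0.00035199]), 'joint_efforts': array([-8.48126911e-04, -3.92287767e+01,  1.88398057e+01,  4.18600872e+00,
       -4.52113876e-03, -9.03941498e-06]), 'position': array([ 223.96123297, -582.86458016,  230.1994845 ]), 'ee_rot': array([-1.82294191e-01,  9.83243403e-01,  1.08498199e-03, -2.47093505e-04]), 'contact_force': array([ 1.27619551,  0.55887605, -0.01173702]), 'wrist_torque': array([-0.02251006, -0.06678981, -0.01499549]), 'grasp_force': 0.0, 'gripper_width': 85.47902765091503}
18.700000000000003
scene [[454.7172209    0.         267.30271901]
 [  0.         454.7172209  192.00064463]
 [  0.           0.           1.        ]] [-0.01058688  0.          0.          0.          0.        ] [[-5.00038018e-01 -4.17306925e-01  7.58826009e-01 -4.15820062e+02]
 [-8.65939058e-01  2.30253220e-01 -4.43996625e-01  6.36405049e+02]
 [ 1.05607342e-02 -8.79112271e-01 -4.76497729e-01  6.87314612e+02]
 [ 0.00000000e+00  0.00000000e+00  0.00000000e+00  1.00000000e+00]]
top [[382.58809991   0.         260.58805903]
 [  0.         382.58809991 187.13254486]
 [  0.           0.           1.        ]] [-0.02439096  0.          0.          0.          0.        ] [[ 9.63899508e-03 -9.92791857e-01  1.19463042e-01  3.73663474e+02]
 [-9.99871292e-01 -8.03687774e-03  1.38855303e-02  8.26122463e+01]
 [-1.28253315e-02 -1.19581508e-01 -9.92741544e-01  9.59055395e+02]
 [ 0.00000000e+00  0.00000000e+00  0.00000000e+00  1.00000000e+00]]
```

View pics/scene0.png

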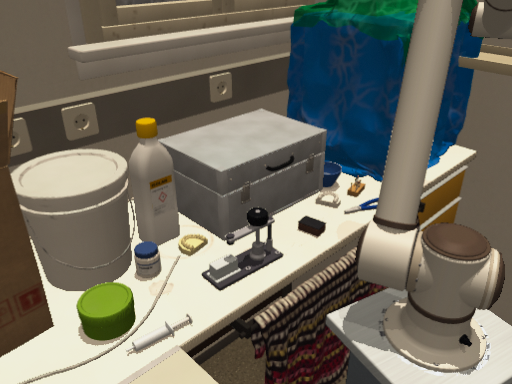

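View pics/top0.png

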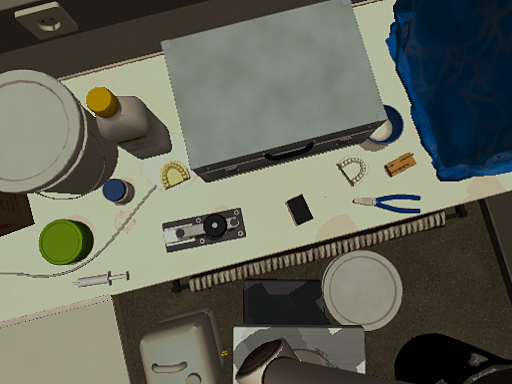

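The top view shows the clamp at (163–245, 208–250) with its knob at about (215,226) and its open end to the left. The block is at (300,209) and the casts at (175,175) and (352,170).

```bash
cat > h.py <<'E'
import numpy as np,cv2
def cloud(d):
    K,D,E=d["intrinsics"],d["distortion"],d["extrinsics"]; h,w=d["range_z"].shape
    u,v=np.meshgrid(np.arange(w),np.arange(h))
    p=cv2.undistortPoints(np.stack([u,v],-1).reshape(-1,1,2).astype(np.float64),K,D).reshape(h,w,2)
    c=np.dstack([p,np.ones((h,w))])*d["range_z"][...,None]
    return c@E[:3,:3].T+E[:3,3]
def rect(mask,P):
    """largest blob -> min-area rect of world xy (mm), median z"""
    n,l,st,_=cv2.connectedComponentsWithStats(mask.astype(np.uint8))
    m=l==1+st[1:,4].argmax(); q=P[m]
    r=cv2.minAreaRect(q[:,:2].astype(np.float32)); b=cv2.boxPoints(r)
    e=max((b[1]-b[0],b[2]-b[1]),key=np.linalg.norm)
    return dict(c=np.round(r[0],1),size=np.round(r[1],1),yaw_long=round(float(np.degrees(np.arctan2(e[1],e[0]))),1),z=np.round(np.percentile(q[:,2],[5,50,95]),1),mean=np.round(q.mean(0),1),n=int(m.sum()))
E
python3 - <<'E'
from h import *
d=dict(np.load("top0.npz"));P=cloud(d);z=P[...,2]
def box(m,r0,r1,c0,c1):
    o=np.zeros_like(m);o[r0:r1,c0:c1]=m[r0:r1,c0:c1];return o
print("block",rect(box((z>15)&(z<40),185,235,275,325),P))
R=(200,258,155,252)
print("base",rect(box((z>5)&(z<160),*R),P))
print("rest",rect(box((z>38)&(z<52),*R),P))
for lo in range(50,190,10): 
    m=box((z>lo)&(z<=lo+10),*R)
    if m.sum()>5: print(lo,rect(m,P))
for n,r in dict(near=(155,190,155,192),far=(150,188,332,372)).items(): print(n,rect(box((z>12)&(z<40),*r),P))
im=d["img"][190:265,150:330,::-1];cv2.imwrite("pics/crop.png",cv2.resize(im,None,fx=4.4,fy=4.4,interpolation=cv2.INTER_CUBIC))
s=dict(np.load("scene0.npz"));Q=cloud(s);zz=Q[...,2]
print("sblock",rect(box((zz>15)&(zz<40),205,245,290,335),Q))
R=(200,290,195,290)
for lo in range(40,160,10):
    m=box((zz>lo)&(zz<=lo+10),*R)
    if m.sum()>5: print(lo,rect(m,Q))
E
```

```text
block {'c': array([ 4.318e+02, -2.000e-01]), 'size': array([65.6, 41.1]), 'yaw_long': 24.2, 'z': array([22.9, 25.5, 28.2]), 'mean': array([ 4.317e+02, -1.000e-01,  2.550e+01]), 'n': 454}
base {'c': array([380.8, 237.4]), 'size': array([ 75.9, 200.6]), 'yaw_long': -78.1, 'z': array([  7.2,  14.2, 137.7]), 'mean': array([379.2, 229.9,  52.9]), 'n': 2402}
rest {'c': array([367.4, 295.5]), 'size': array([30. , 62.2]), 'yaw_long': -78.2, 'z': array([41.9, 44.6, 47.2]), 'mean': array([363.3, 305.6,  44.6]), 'n': 196}
90 {'c': array([388.3, 148.7]), 'size': array([3.1, 5. ]), 'yaw_long': -27.0, 'z': array([98. , 99.3, 99.7]), 'mean': array([388.5, 148.9,  99. ]), 'n': 4}
100 {'c': array([377.1, 250.6]), 'size': array([23.7, 63.2]), 'yaw_long': -78.3, 'z': array([100.7, 103.1, 108.7]), 'mean': array([376.6, 251.1, 103.7]), 'n': 277}
110 {'c': array([376.5, 171.4]), 'size': array([2.2, 0. ]), 'yaw_long': 179.0, 'z': array([116.5, 116.9, 117.3]), 'mean': array([376.5, 171.4, 116.9]), 'n': 2}
120 {'c': array([370.3, 177.1]), 'size': array([0.8, 4.2]), 'yaw_long': -59.2, 'z': array([123.2, 127.6
[... 1783 characters left out ...]
 'mean': array([519.5, 210.4,  95. ]), 'n': 143}
100 {'c': array([380.4, 236.6]), 'size': array([26.4, 91.2]), 'yaw_long': -76.4, 'z': array([100.7, 102.7, 108.2]), 'mean': array([377.4, 242.9, 103.3]), 'n': 219}
110 {'c': array([378. , 197.5]), 'size': array([49.9, 25. ]), 'yaw_long': 61.7, 'z': array([111.2, 116. , 119.6]), 'mean': array([374.5, 200. , 115.9]), 'n': 61}
120 {'c': array([377.1, 195.9]), 'size': array([50.5, 29.7]), 'yaw_long': 69.1, 'z': array([120.5, 125.1, 129.5]), 'mean': array([374.8, 199. , 124.9]), 'n': 83}
130 {'c': array([388.5, 193.4]), 'size': array([47.5, 49.5]), 'yaw_long': -29.8, 'z': array([131.3, 135. , 137.7]), 'mean': array([385.7, 193.8, 134.9]), 'n': 197}
```

View pics/crop.png

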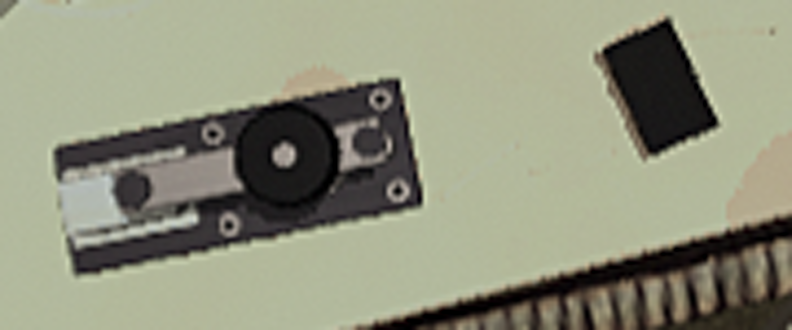

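The crop shows the rest on the left, the strap, the knob at crop (285,155) and the block at crop (660,90). The depth data fits this: the rest centre is at about (367.5, 295), with its axis at yaw −78.1°, and the knob at about (389,192.3) with its top at z≈136.5. The block is at (431.8,0) with its long axis at yaw 24.2°. I'll start moving.

Call:
{"op": "jog_arm", "data": {
  "plan": [
    [85,[-0.41,0.47,0],[0,0,0]],
    [85,[-0.82,0.94,0],[0,0,0]]
  ]
}}

```text
clock: 0.35
position: [266.9, -465.0, 230.2]
ee_rot: [-0.181, 0.983, 0.001, -0.0]
contact_force: [0.6, 0.8, 1.5]
gripper_width: 84.8
grasp_force: 0.0
```

Call:
{"op": "jog_arm", "data": {
  "plan": [
    [85,[-0.41,0.47,0],[0,0,0]],
    [85,[-0.82,0.94,0],[0,0,0]]
  ]
}}

```text
clock: 0.6
position: [310.0, -347.2, 231.0]
ee_rot: [-0.182, 0.983, 0.0, -0.0]
contact_force: [1.3, 1.1, 0.5]
gripper_width: 85.0
grasp_force: 0.0
```

Call:
{"op": "jog_arm", "data": {
  "plan": [
    [85,[-0.41,0.47,0],[0,0,0]],
    [85,[-0.82,0.94,0],[0,0,0]]
  ]
}}

```text
clock: 0.85
position: [352.8, -230.0, 231.2]
ee_rot: [-0.182, 0.983, 0.0, 0.0]
contact_force: [0.9, 0.1, 0.4]
gripper_width: 85.0
grasp_force: 0.0
```

Call:
{"op": "jog_arm", "data": {
  "plan": [
    [85,[-0.41,0.47,0],[0,0,0]],
    [85,[-0.82,0.94,0],[0,0,0]]
  ]
}}

```text
clock: 1.1
position: [395.6, -112.8, 231.4]
ee_rot: [-0.182, 0.983, 0.0, 0.0]
contact_force: [1.0, 0.1, -0.2]
gripper_width: 85.5
grasp_force: 0.0
```

```bash
cat >> h.py <<'E'
from scipy.spatial.transform import Rotation as Ro
def to(s,xyz,yaw_y=None):
    """shift fractions in tool axes to xyz, and turn fraction about tool z to bring tool y to yaw (deg, mod 180), levelled"""
    R=Ro.from_quat(s["ee_rot"]); d=np.array(xyz)-s["position"]; y=R.as_matrix()[:,1]
    yaw=np.degrees(np.arctan2(y[1],y[0]))
    out=dict(shift=np.round(R.inv().apply(d)/100,3),pos=np.round(s["position"],1),yaw_y=round(yaw,2),j=np.round(s["joints"],3),t=round(s["clock"],2),F=np.round(s["contact_force"],1),w=round(s["gripper_width"],1),g=round(s["grasp_force"],1),zax=np.round(R.as_matrix()[:,2],3))
    if yaw_y is not None:
        a=np.radians((yaw_y-yaw+90)%180-90)
        t=Ro.from_matrix(np.c_[[-np.sin(np.radians(yaw)+a)*0,0,0],[0,0,0],[0,0,0]]+np.eye(3)) if 0 else None
        c=np.radians(yaw)+a; yy=np.array([np.cos(c),np.sin(c),0]); zz=np.array([0,0,-1.])
        T=Ro.from_matrix(np.c_[np.cross(yy,zz),yy,zz]); out["turn"]=np.round((R.inv()*T).as_rotvec()/np.radians(60),3)
    return out
E
sed -i '/if 0 else None/d' h.py
python3 -c "
from h import *;from bench import *
print(to(read_state(),(439,3,100),114.2))"
```

```text
{'shift': array([-0.82 ,  0.925,  1.314]), 'pos': array([ 395.6, -112.8,  231.4]), 'yaw_y': np.float64(111.02), 'j': array([ 0.121,  0.01 , -0.474, -0.   , -1.086, -1.325]), 't': 1.1, 'F': array([ 1. ,  0.1, -0.2]), 'w': 85.5, 'g': 0.0, 'zax': array([ 0.,  0., -1.]), 'turn': array([-0.   ,  0.   , -0.053])}
```

Call:
{"op": "jog_arm", "data": {
  "plan": [
    [85,[-0.41,0.46,0.3],[0,0,-0.03]],
    [85,[-0.82,0.925,0.7],[0,0,-0.053]],
    [85,[-0.82,0.925,1.0],[0,0,-0.053]],
    [85,[-0.82,0.925,1.0],[0,0,-0.053]]
  ]
}}

```text
clock: 1.6
position: [436.8, 1.2, 128.8]
ee_rot: [-0.21, 0.978, -0.0, -0.004]
contact_force: [0.7, -0.2, 0.7]
gripper_width: 84.7
grasp_force: 0.0
```

```bash
python3 -c "
from h import *;from bench import *
print(to(read_state(),(439,3,1),114.2))
d=get_image('top');P=cloud(d);z=P[...,2]
m=np.zeros(z.shape,bool);m[185:235,275:325]=((z>15)&(z<40))[185:235,275:325];print(rect(m,P))
"
```

```text
{'shift': array([-0.037,  0.006,  1.278]), 'pos': array([436.8,   1.2, 128.8]), 'yaw_y': np.float64(114.3), 'j': array([ 3.770e-01,  1.820e-01, -5.750e-01, -1.000e-03, -8.220e-01,
       -1.523e+00]), 't': 1.6, 'F': array([ 0.7, -0.2,  0.7]), 'w': 84.7, 'g': 0.0, 'zax': array([-0.007, -0.002, -1.   ]), 'turn': array([ 0.001, -0.007,  0.002])}Traceback (most recent call last):
  File "<string>", line 5, in <module>
    m=np.zeros(z.shape,bool);m[185:235,275:325]=((z>15)&(z<40))[185:235,275:325];print(rect(m,P))
                                                                                       ~~~~^^^^^
  File "h.py", line 11, in rect
    m=l==1+st[1:,4].argmax(); q=P[m]
           ~~~~~~~~~~~~~~~^^
ValueError: attempt to get argmax of an empty sequence
```

Call:
{"op": "jog_arm", "data": {
  "plan": [
    [85,[0,0,0.5],[0,0,0]],
    [85,[0,0,0.9],[0,0,0]],
    [85,[0,0,0.9],[0,0,0]],
    [85,[0,0,0.9],[0,0,0]]
  ]
}}

```text
clock: 2.15
position: [440.6, 0.9, 43.4]
ee_rot: [-0.209, 0.978, 0.0, 0.002]
contact_force: [0.9, 0.5, 0.7]
gripper_width: 84.8
grasp_force: 0.0
```

```bash
python3 -c "
from h import *;from bench import *
print(to(read_state(),(439,3,1),114.2))
d=get_image('scene');cv2.imwrite('pics/s1.png',cv2.resize(d['img'][150:270,240:400,::-1],None,fx=4,fy=4))
"
```

```text
{'shift': array([0.008, 0.026, 0.424]), 'pos': array([440.6,   0.9,  43.4]), 'yaw_y': np.float64(114.18), 'j': array([ 3.740e-01,  3.260e-01, -6.730e-01,  1.000e-03, -5.680e-01,
       -1.523e+00]), 't': 2.15, 'F': array([0.9, 0.5, 0.7]), 'w': 84.8, 'g': 0.0, 'zax': array([ 0.004,  0.001, -1.   ]), 'turn': array([-0.001,  0.004, -0.   ])}
```

View pics/s1.png

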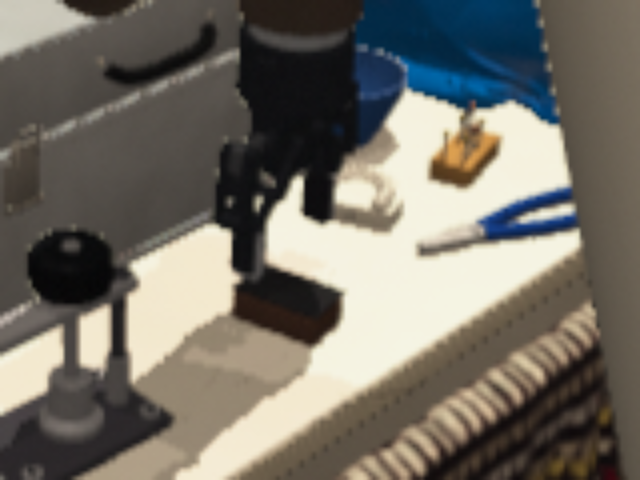

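The picture shows the fingers straddling the block (block at crop (288,300)), with the cast clear behind. I'll go down and close.

Call:
{"op": "jog_arm", "data": {
  "plan": [
    [85,[0,0.01,0.25],[0,0,0]],
    [85,[0,0.01,0.41],[0,0,0]],
    [85,[0,0.01,0.41],[0,0,0]],
    [38,[0,0.01,0.41],[0,0,0]],
    [38,[0,0.01,0.41],[0,0,0]],
    [38,[0,0.01,0.41],[0,0,0]],
    [38,[0,0.01,0.41],[0,0,0]],
    [38,[0,0.01,0.41],[0,0,0]]
  ]
}}

```text
clock: 3.2
position: [439.2, 2.1, 1.5]
ee_rot: [-0.21, 0.978, 0.0, 0.001]
contact_force: [-1.8, -0.8, 7.7]
gripper_width: 39.6
grasp_force: 61.2
```

Call:
{"op": "jog_arm", "data": {
  "plan": [
    [38,[0,0,-0.3],[0,0,0]],
    [38,[0,0,-0.7],[0,0,0]],
    [38,[0,0,-1.0],[0,0,0]]
  ]
}}

```text
clock: 3.58
position: [438.4, 1.9, 101.9]
ee_rot: [-0.21, 0.978, 0.0, 0.001]
contact_force: [1.5, 0.6, -1.6]
gripper_width: 40.0
grasp_force: 61.2
```

Call:
{"op": "jog_arm", "data": {
  "plan": [
    [38,[0,0.2,-0.4],[0,0,0]],
    [38,[0,0.6,-0.75],[0,0,0]],
    [38,[0,1.0,-0.75],[0,0,0]]
  ]
}}

```text
clock: 3.95
position: [398.3, 94.7, 178.2]
ee_rot: [-0.209, 0.978, 0.001, 0.003]
contact_force: [0.0, 0.3, -2.5]
gripper_width: 40.0
grasp_force: 61.4
```

Call:
{"op": "jog_arm", "data": {
  "plan": [
    [38,[0,0.5,0],[0,0,0]],
    [38,[0,1.0,0],[0,0,0]]
  ]
}}

```text
clock: 4.2
position: [355.3, 185.2, 175.5]
ee_rot: [-0.209, 0.978, 0.0, 0.0]
contact_force: [2.0, 0.4, -1.8]
gripper_width: 40.1
grasp_force: 61.4
```

Call:
{"op": "jog_arm", "data": {
  "plan": [
    [38,[0,0.5,0],[0,0,0]],
    [38,[0,1.0,0],[0,0,0]]
  ]
}}

```text
clock: 4.45
position: [314.2, 276.5, 175.4]
ee_rot: [-0.21, 0.978, 0.0, -0.0]
contact_force: [0.6, -0.4, -1.7]
gripper_width: 39.9
grasp_force: 61.4
```

Call:
{"op": "jog_arm", "data": {
  "plan": [
    [38,[-0.2,0.5,0],[0,0,0]],
    [38,[-0.5,1.0,0],[0,0,0]],
    [38,[-0.8,1.0,0],[0,0,0]],
    [38,[-0.8,1.0,0],[0,0,0]]
  ]
}}

```text
clock: 4.95
position: [348.0, 400.3, 174.4]
ee_rot: [-0.209, 0.978, -0.0, -0.0]
contact_force: [0.0, -0.7, -1.0]
gripper_width: 39.7
grasp_force: 61.4
```

```bash
python3 -c "
from h import *;from bench import *
print(to(read_state(),(343.2,410.5,140),191.9))
"
```

```text
{'shift': array([0.001, 0.113, 0.344]), 'pos': array([348. , 400.3, 174.4]), 'yaw_y': np.float64(114.16), 'j': array([ 1.161,  0.276, -0.306, -0.   , -0.99 , -2.31 ]), 't': 4.95, 'F': array([ 0. , -0.7, -1. ]), 'w': 39.7, 'g': 61.4, 'zax': array([-0.001, -0.001, -1.   ]), 'turn': array([ 0.000e+00, -1.000e-03, -1.296e+00])}
```

Call:
{"op": "jog_arm", "data": {
  "plan": [
    [38,[0,0.05,0],[0,0,-0.15]],
    [38,[0,0.113,0],[0,0,-0.32]],
    [38,[0,0.113,0],[0,0,-0.49]],
    [38,[0,0.113,0.1],[0,0,-0.66]],
    [38,[0,0.113,0.2],[0,0,-0.83]],
    [38,[0,0.113,0.34],[0,0,-0.95]]
  ]
}}

```text
clock: 5.7
position: [342.2, 408.7, 141.3]
ee_rot: [-0.652, 0.758, 0.0, -0.0]
contact_force: [0.4, -0.5, -2.1]
gripper_width: 39.6
grasp_force: 61.3
```

Call:
{"op": "jog_arm", "data": {
  "plan": [
    [38,[0,0,0.2],[0,0,-0.17]],
    [38,[0,0,0.5],[0,0,-0.346]],
    [38,[0,0,0.5],[0,0,-0.346]],
    [38,[0,0,0.5],[0,0,-0.346]]
  ]
}}

```text
clock: 6.2
position: [343.0, 410.0, 92.4]
ee_rot: [0.776, -0.631, -0.0, -0.001]
contact_force: [0.2, 0.3, -1.8]
gripper_width: 40.0
grasp_force: 61.4
```

```bash
python3 -c "
from h import *;from bench import *
print(to(read_state(),(343.2,410.5,52),191.9))
d=get_image('top');P=cloud(d);z=P[...,2]
cv2.imwrite('pics/t2.png',cv2.resize(d['img'][180:270,80:260,::-1],None,fx=4,fy=4))
d=get_image('scene');cv2.imwrite('pics/s2.png',cv2.resize(d['img'][160:310,150:310,::-1],None,fx=4,fy=4))
"
```

```text
{'shift': array([-0.004, -0.002,  0.404]), 'pos': array([343. , 410. ,  92.4]), 'yaw_y': np.float64(-168.18), 'j': array([ 1.178,  0.378, -0.398,  0.   , -0.793, -0.972]), 't': 6.2, 'F': array([ 0.2,  0.3, -1.8]), 'w': 40.0, 'g': 61.4, 'zax': array([ 0.001,  0.001, -1.   ]), 'turn': array([-0.001,  0.001, -0.001])}
```

View pics/s2.png

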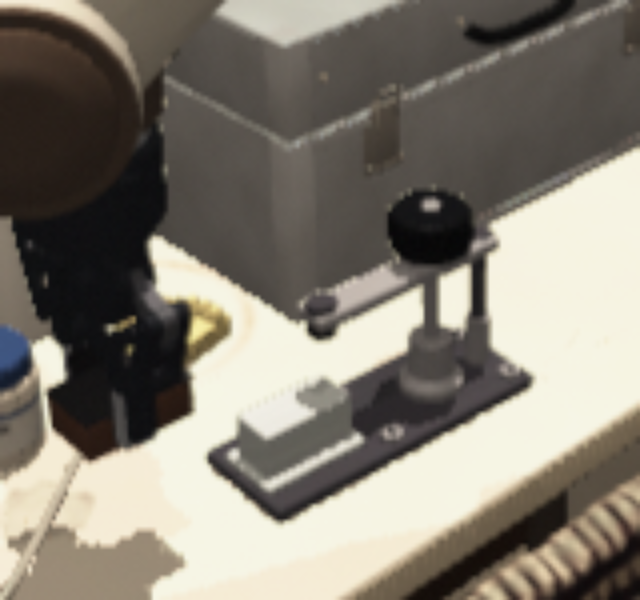

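The picture shows the block held level at crop (120,410), lined up off the open end of the rest at (290,420). The foot hangs at (320,325).

Call:
{"op": "jog_arm", "data": {
  "plan": [
    [38,[0,0,0.25],[0,0,0]],
    [38,[0,0,0.404],[0,0,0]],
    [38,[0,0,0.404],[0,0,0]],
    [38,[0.2,0,0.404],[0,0,0]],
    [38,[0.4,0,0.404],[0,0,0]],
    [38,[0.6,0,0.404],[0,0,0]],
    [38,[0.6,0,0.404],[0,0,0]]
  ]
}}

```text
clock: 7.18
position: [355.5, 348.8, 51.2]
ee_rot: [0.776, -0.631, -0.0, 0.0]
contact_force: [-0.1, 0.6, -1.2]
gripper_width: 39.9
grasp_force: 61.5
```

```bash
python3 -c "
from h import *;from bench import *
print(to(read_state(),(365.9,302.8,52),191.9))
"
```

```text
{'shift': array([ 0.472, -0.008, -0.008]), 'pos': array([355.5, 348.8,  51.2]), 'yaw_y': np.float64(-168.18), 'j': array([ 1.103,  0.39 , -0.525, -0.   , -0.657, -0.896]), 't': 7.17, 'F': array([-0.1,  0.6, -1.2]), 'w': 39.9, 'g': 61.5, 'zax': array([-0.   , -0.001, -1.   ]), 'turn': array([ 0.001, -0.   , -0.001])}
```

Call:
{"op": "jog_arm", "data": {
  "plan": [
    [38,[0.15,0,0],[0,0,0]],
    [38,[0.3,0,0],[0,0,0]],
    [38,[0.4,0,0],[0,0,0]],
    [38,[0.475,-0.005,0],[0,0,0]],
    [38,[0.475,-0.005,0],[0,0,0]],
    [38,[0.475,-0.005,0.025],[0,0,0]],
    [38,[0.475,-0.005,0.045],[0,0,0]],
    [38,[0.475,-0.005,0.045],[0,0,0]]
  ]
}}

```text
clock: 8.18
position: [365.6, 305.1, 46.5]
ee_rot: [0.777, -0.629, 0.0, -0.0]
contact_force: [0.4, -0.6, 0.9]
gripper_width: 39.8
grasp_force: 61.8
```

```bash
python3 -c "
from h import *;from bench import *
print(to(read_state(),(365.9,302.8,46),191.9))
d=get_image('scene');cv2.imwrite('pics/s3.png',cv2.resize(d['img'][180:300,190:300,::-1],None,fx=5,fy=5))
"
```

```text
{'shift': array([0.023, 0.002, 0.005]), 'pos': array([365.6, 305.1,  46.5]), 'yaw_y': np.float64(-168.0), 'j': array([ 1.038,  0.369, -0.582,  0.   , -0.62 , -0.829]), 't': 8.18, 'F': array([ 0.4, -0.6,  0.9]), 'w': 39.8, 'g': 61.8, 'zax': array([ 0.,  0., -1.]), 'turn': array([-0.   ,  0.   ,  0.002])}
```

View pics/s3.png

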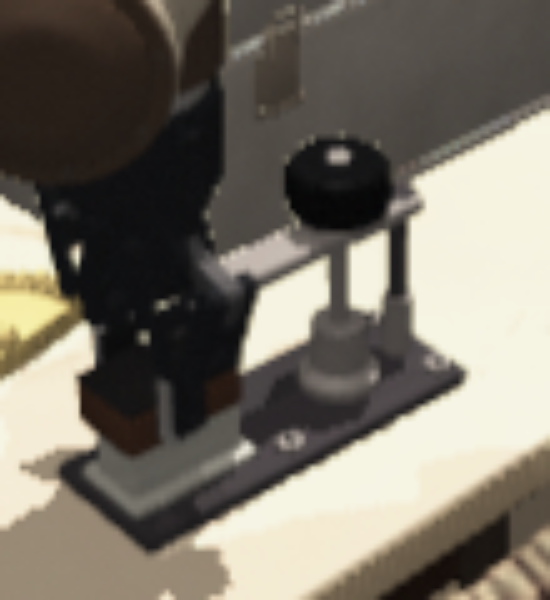

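The picture shows the block on the rest, under the end of the strap and straight along it. I'll nudge it slightly, set it down, release and go up.

Call:
{"op": "jog_arm", "data": {
  "plan": [
    [38,[0.02,0,0],[0,0,0]],
    [38,[0.02,0,0.015],[0,0,0]],
    [38,[0.02,0,0.015],[0,0,0]]
  ]
}}

```text
clock: 8.6
position: [366.3, 303.5, 46.5]
ee_rot: [0.777, -0.629, 0.0, -0.001]
contact_force: [-4.5, -1.0, 12.4]
gripper_width: 40.0
grasp_force: 63.3
```

Call:
{"op": "jog_arm", "data": {
  "plan": [
    [60,[0,0,0],[0,0,0]],
    [60,[0,0,0],[0,0,0]],
    [60,[0,0,0],[0,0,0]],
    [60,[0,0,-0.2],[0,0,0]],
    [60,[0,0,-0.6],[0,0,0]],
    [60,[0,0,-1.0],[0,0,0]],
    [60,[0,0,-1.0],[0,0,0]]
  ]
}}

```text
clock: 9.48
position: [367.3, 304.5, 147.9]
ee_rot: [0.777, -0.629, -0.0, -0.004]
contact_force: [-0.1, -0.1, 0.0]
gripper_width: 60.0
grasp_force: 0.0
```

Call:
{"op": "jog_arm", "data": {
  "plan": [
    [85,[0,0,-0.4],[0,0,0]],
    [85,[0,0,-0.8],[0,0,0]],
    [85,[-0.5,0,-0.8],[0,0,0]],
    [85,[-0.9,0,-0.8],[0,0,0]],
    [85,[-0.9,0,-0.8],[0,0,0]]
  ]
}}

```text
clock: 10.1
position: [346.6, 392.4, 223.2]
ee_rot: [0.778, -0.629, 0.0, 0.001]
contact_force: [-0.4, -0.0, -0.9]
gripper_width: 84.7
grasp_force: 0.0
```

```bash
cat > chk.py <<'E'
from h import *;from bench import *
s=read_state()
c=np.array([367.4,295.1]);a=np.radians(-78.1);A=np.array([[np.cos(a),np.sin(a)],[-np.sin(a),np.cos(a)]])
for n in("top","scene"):
    d=get_image(n);P=cloud(d);q=P.copy();q[...,:2]=(P[...,:2]-c)@A.T
    x,y,z=q[...,0],q[...,1],q[...,2]
    near=(abs(y)<60)
    m=near&(x>-80)&(x<60)&(z>62)&(z<80)
    if m.sum()>5: print(n,"block",rect(m,q))
    m=near&(x>70)&(x<140)&(z>115-12)&(z<150)
    if m.sum()>5: print(n,"knob",rect(m,q))
    m=near&(x>0)&(x<70)&(abs(y)<14)&(z>82-5)&(z<110)
    if m.sum()>5: print(n,"strap z",np.round(np.percentile(z[m],[5,50,95]),1))
    r=dict(top=(180,270,130,260),scene=(180,300,190,300))[n]
    cv2.imwrite(f"pics/{n}_{s['clock']:.1f}.png",cv2.resize(d['img'][r[0]:r[1],r[2]:r[3],::-1],None,fx=5,fy=5))
E
python3 chk.py; python3 -c "
from h import *;from bench import *
print(to(read_state(),(389.1,192.3,200),191.9))"
```

```text
top block {'c': array([-4.4, -1.7]), 'size': array([66.2, 41.1]), 'yaw_long': 0.1, 'z': array([68. , 70.7, 73.1]), 'mean': array([-9.5, -2.6, 70.7]), 'n': 399}
top knob {'c': array([103.4,   1.2]), 'size': array([49.4, 62.6]), 'yaw_long': -29.2, 'z': array([104.4, 136.5, 139.3]), 'mean': array([105.9,   0. , 133.7]), 'n': 479}
top strap z [100.  103.3 108.5]
scene block {'c': array([-2.1, -1.6]), 'size': array([67.1, 43.9]), 'yaw_long': 1.3, 'z': array([63.3, 70.3, 72.1]), 'mean': array([-4.8, -4.2, 69.5]), 'n': 397}
scene knob {'c': array([105.3,  -3.1]), 'size': array([54.2, 52.9]), 'yaw_long': 49.7, 'z': array([104. , 131.9, 137.3]), 'mean': array([ 98.5,  -6.6, 127.3]), 'n': 367}
scene strap z [ 89.8 102.3 107.9]
{'shift': array([ 2.024, -0.003,  0.239]), 'pos': array([346.9, 390.3, 223.4]), 'yaw_y': np.float64(-168.03), 'j': array([ 1.155,  0.218, -0.252, -0.   , -1.104, -0.946]), 't': 10.2, 'F': array([-0.8,  0.2,  0.1]), 'w': 84.9, 'g': 0.0, 'zax': array([-0.002, -0.003, -1.   ]), 'turn': array([ 0.002, -0.002,  0.001])}
```

The block is at x=-4.4, y=-1.7 on the rest, at yaw 0.1° and lying flat. Next I go to the knob, and check the height of the post behind it on the way.

Call:
{"op": "jog_arm", "data": {
  "plan": [
    [85,[0.5,0,0],[0,0,0]],
    [85,[1.0,0,0],[0,0,0]]
  ]
}}

```text
clock: 10.45
position: [367.9, 290.8, 224.1]
ee_rot: [0.777, -0.63, 0.0, 0.001]
contact_force: [0.6, 0.3, -0.4]
gripper_width: 85.1
grasp_force: 0.0
```

Call:
{"op": "jog_arm", "data": {
  "plan": [
    [85,[0.5,0,0],[0,0,0]],
    [85,[1.0,0,0.23],[0,0,0]],
    [85,[1.0,0,0.23],[0,0,0]],
    [85,[1.0,0,0.23],[0,0,0]]
  ]
}}

```text
clock: 10.95
position: [389.0, 194.5, 202.1]
ee_rot: [0.776, -0.63, 0.0, -0.0]
contact_force: [0.4, 0.1, 0.8]
gripper_width: 84.7
grasp_force: 0.0
```

Run:
```python
from h import *;from bench import *
print(to(read_state(),(389.1,192.3,112),191.9))
c=np.array([367.4,295.1]);a=np.radians(-78.1);A=np.array([[np.cos(a),np.sin(a)],[-np.sin(a),np.cos(a)]])
for n in("top0","scene0"):
    P=cloud(dict(np.load(n+".npz")));q=(P[...,:2]-c)@A.T;z=P[...,2]
    for x0 in range(126,172,5):
        m=(q[...,0]>=x0)&(q[...,0]<x0+5)&(abs(q[...,1])<15)&(z>40)
        if m.sum(): print(n,x0,m.sum(),np.round([z[m].min(),np.median(z[m]),z[m].max()],1),np.round([q[...,1][m].min(),q[...,1][m].max()],1))
```

```text
{'shift': array([0.022, 0.004, 0.901]), 'pos': array([389. , 194.5, 202.1]), 'yaw_y': np.float64(-168.12), 'j': array([ 0.84 ,  0.083, -0.476,  0.   , -1.011, -0.633]), 't': 10.95, 'F': array([0.4, 0.1, 0.8]), 'w': 84.7, 'g': 0.0, 'zax': array([ 0.,  0., -1.]), 'turn': array([-0.,  0., -0.])}
top0 126 42 [100.4 124.  137.4] [-11.9  14.4]
top0 131 25 [ 97.8 102.8 106. ] [-11.1  12.5]
top0 136 23 [101.2 103.9 106.8] [-9.9 11. ]
top0 141 25 [ 97.7 103.5 106.1] [-10.7  12.6]
top0 146 30 [ 41.3 102.7 107.8] [-11.2  11.5]
top0 151 2 [101.6 102.3 103. ] [-3.  -0.8]
scene0 126 12 [100.  133.6 135.8] [-14.4   7.6]
scene0 131 7 [ 95.7 100.3 103.8] [-13.2  -5.7]
scene0 136 19 [ 41.4  80.2 102.8] [-10.4   2.7]
scene0 141 54 [ 42.3  67.8 103.9] [-11.3   7.6]
scene0 146 30 [ 42.3  80.8 105. ] [-13.7   5. ]
scene0 151 5 [101.4 103.4 105.5] [-9.2  3.6]
```

Call:
{"op": "jog_arm", "data": {
  "plan": [
    [85,[0.01,0,0.4],[0,0,0]],
    [85,[0.01,0,0.7],[0,0,0]],
    [85,[0.01,0,0.8],[0,0,0]],
    [85,[0.01,0,0.8],[0,0,0]],
    [47,[0.01,0,0.8],[0,0,0]],
    [47,[0.01,0,0.8],[0,0,0]],
    [47,[0.01,0,0.8],[0,0,0]],
    [47,[0.01,0,0.8],[0,0,0]]
  ]
}}

```text
clock: 11.95
position: [391.2, 195.5, 123.9]
ee_rot: [0.777, -0.629, 0.001, -0.003]
contact_force: [3.1, -0.8, 6.6]
gripper_width: 48.0
grasp_force: 37.8
```

```bash
python3 -c "
from h import *;from bench import *
print(to(read_state(),(389.1,192.3,121),191.9))
d=get_image('scene');cv2.imwrite('pics/s4.png',cv2.resize(d['img'][170:290,190:300,::-1],None,fx=5,fy=5))"
```

```text
{'shift': array([0.027, 0.027, 0.029]), 'pos': array([391.2, 195.5, 123.9]), 'yaw_y': np.float64(-167.98), 'j': array([ 0.839,  0.183, -0.59 ,  0.002, -0.792, -0.631]), 't': 11.95, 'F': array([ 3.1, -0.8,  6.6]), 'w': 48.0, 'g': 37.8, 'zax': array([ 0.005,  0.003, -1.   ]), 'turn': array([-0.005,  0.002,  0.002])}
```

View pics/s4.png

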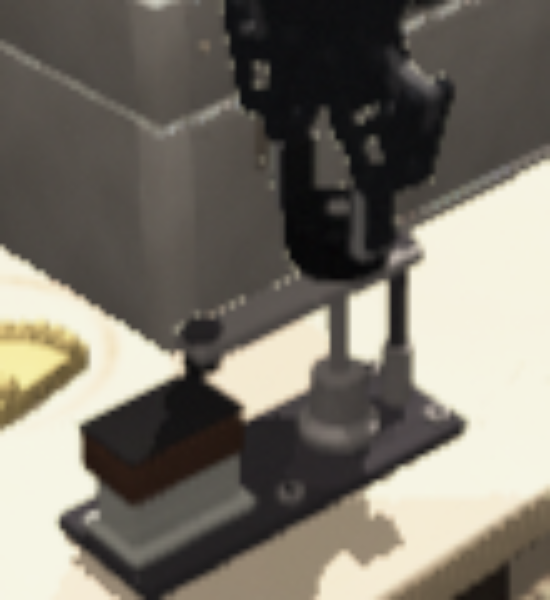

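The picture shows the fingers closed round the knob at crop (335,220), clear of the strap. The block sits squarely under the foot. Stroke 1:

Call:
{"op": "jog_arm", "data": {
  "plan": [
    [47,[0,0,0.004],[0,0,0.16]],
    [47,[0,0,0.009],[0,0,0.33]],
    [47,[0,0,0.013],[0,0,0.5]],
    [47,[0,0,0.017],[0,0,0.67]],
    [47,[0,0,0.022],[0,0,0.84]],
    [47,[0,0,0.026],[0,0,1.0]],
    [47,[0,0,0.026],[0,0,1.0]]
  ]
}}

```text
clock: 12.88
position: [394.2, 194.6, 121.5]
ee_rot: [-0.359, 0.933, -0.001, 0.005]
contact_force: [18.9, -9.9, -1.7]
gripper_width: 47.9
grasp_force: 37.9
```

```bash
python3 -c "
from h import *;from bench import *
print(to(read_state(),(389.1,192.3,118.4),131.9))
";python3 chk.py
```

```text
{'shift': array([0.053, 0.017, 0.03 ]), 'pos': array([394.2, 194.6, 121.5]), 'yaw_y': np.float64(132.07), 'j': array([ 0.836,  0.189, -0.593,  0.01 , -0.78 , -1.679]), 't': 12.88, 'F': array([18.9, -9.9, -1.7]), 'w': 47.9, 'g': 37.9, 'zax': array([ 0.01 ,  0.001, -1.   ]), 'turn': array([-0.006,  0.008,  0.003])}
top knob {'c': array([124.6, -10. ]), 'size': array([31.8,  5.8]), 'yaw_long': 62.1, 'z': array([116.5, 128.9, 133.7]), 'mean': array([124.9,  -9.5, 127.5]), 'n': 31}
scene block {'c': array([-0.9, -0.5]), 'size': array([67.5, 44.7]), 'yaw_long': 1.3, 'z': array([63.9, 70.4, 72.3]), 'mean': array([-4.6, -4.1, 69.6]), 'n': 382}
scene knob {'c': array([102.2,  -2.2]), 'size': array([45.8, 62.4]), 'yaw_long': -4.0, 'z': array([110.9, 131.3, 146.9]), 'mean': array([101.6,  -9.2, 129.3]), 'n': 342}
scene strap z [ 86.6  99.5 105.4]
```

There is about 20 N of side force, so the grip is slightly off the axis. I'll open, read the position, and re-centre.

Call:
{"op": "jog_arm", "data": {
  "plan": [
    [70,[0,0,0],[0,0,0]],
    [70,[0,0,0],[0,0,0]],
    [70,[0,0,0],[0,0,0]],
    [70,[0,0,0],[0,0,0]]
  ]
}}

```text
clock: 13.48
position: [388.8, 194.4, 119.3]
ee_rot: [-0.358, 0.934, 0.0, -0.0]
contact_force: [0.5, 0.2, -1.1]
gripper_width: 70.1
grasp_force: 0.0
```

```bash
python3 -c "
from h import *;from bench import *
print(to(read_state(),(390,192.5,118.4),131.9))"
```

```text
{'shift': array([ 0.003, -0.022,  0.009]), 'pos': array([388.8, 194.4, 119.3]), 'yaw_y': np.float64(131.98), 'j': array([ 0.84 ,  0.189, -0.597, -0.   , -0.785, -1.678]), 't': 13.47, 'F': array([ 0.5,  0.2, -1.1]), 'w': 70.1, 'g': 0.0, 'zax': array([-0.,  0., -1.]), 'turn': array([ 0.   , -0.   ,  0.001])}
```

Call:
{"op": "jog_arm", "data": {
  "plan": [
    [70,[-0.009,-0.035,0],[0,0,0]],
    [70,[-0.009,-0.035,0],[0,0,0]],
    [47,[-0.009,-0.035,0],[0,0,0]],
    [47,[-0.009,-0.035,0],[0,0,0]],
    [47,[-0.009,-0.035,0],[0,0,0]],
    [47,[-0.009,-0.035,0],[0,0,0]]
  ]
}}

```text
clock: 14.22
position: [392.2, 192.1, 119.8]
ee_rot: [-0.358, 0.934, -0.0, 0.0]
contact_force: [-1.0, -2.4, 6.0]
gripper_width: 47.7
grasp_force: 41.0
```

Call:
{"op": "jog_arm", "data": {
  "plan": [
    [47,[0,0,0.004],[0,0,0.16]],
    [47,[0,0,0.009],[0,0,0.33]],
    [47,[0,0,0.013],[0,0,0.5]],
    [47,[0,0,0.017],[0,0,0.67]],
    [47,[0,0,0.022],[0,0,0.84]],
    [47,[0,0,0.026],[0,0,1.0]],
    [47,[0,0,0.026],[0,0,1.0]]
  ]
}}

```text
clock: 15.1
position: [392.2, 191.9, 117.1]
ee_rot: [0.157, 0.988, -0.0, 0.0]
contact_force: [-0.2, -2.3, 6.8]
gripper_width: 48.0
grasp_force: 41.0
```

```bash
python3 -c "
from h import *;from bench import *
print(to(read_state(),(391.8,192.4,116),71.9))"
```

```text
{'shift': array([0.005, 0.004, 0.011]), 'pos': array([392.2, 191.9, 117.1]), 'yaw_y': np.float64(71.9), 'j': array([ 8.300e-01,  1.960e-01, -5.960e-01,  1.000e-03, -7.800e-01,
       -2.718e+00]), 't': 15.1, 'F': array([-0.2, -2.3,  6.8]), 'w': 48.0, 'g': 41.0, 'zax': array([ 0.   , -0.001, -1.   ]), 'turn': array([-0.001,  0.   ,  0.   ])}
```

The grip is now well centred. I'll open and unwind the wrist by 4.6 units.

Call:
{"op": "jog_arm", "data": {
  "plan": [
    [75,[0,0,0],[0,0,0]],
    [75,[0,0,0],[0,0,0]],
    [75,[0,0,0],[0,0,0]],
    [75,[0,0,0],[0,0,-0.17]],
    [75,[0,0,0],[0,0,-0.34]],
    [75,[0,0,0],[0,0,-0.51]],
    [75,[0,0,0],[0,0,-0.68]],
    [75,[0,0,0],[0,0,-0.85]],
    [75,[0,0,0],[0,0,-1.0]]
  ]
}}

```text
clock: 16.23
position: [392.0, 192.3, 116.6]
ee_rot: [-0.36, 0.933, 0.0, -0.0]
contact_force: [-0.3, -0.3, -0.6]
gripper_width: 75.2
grasp_force: 0.0
```

Call:
{"op": "jog_arm", "data": {
  "plan": [
    [75,[0,0,0],[0,0,-0.17]],
    [75,[0,0,0],[0,0,-0.34]],
    [75,[0,0,0],[0,0,-0.51]],
    [75,[0,0,0],[0,0,-0.68]],
    [75,[0,0,0],[0,0,-0.85]],
    [75,[0,0,0],[0,0,-1.0]]
  ]
}}

```text
clock: 16.98
position: [392.0, 192.3, 116.6]
ee_rot: [0.779, -0.628, -0.0, -0.0]
contact_force: [0.7, -0.6, -0.4]
gripper_width: 75.3
grasp_force: 0.0
```

Call:
{"op": "jog_arm", "data": {
  "plan": [
    [75,[0,0,0],[0,0,-0.17]],
    [75,[0,0,0],[0,0,-0.34]],
    [75,[0,0,0],[0,0,-0.51]],
    [75,[0,0,0],[0,0,-0.68]],
    [75,[0,0,0],[0,0,-0.85]],
    [75,[0,0,0],[0,0,-1.0]]
  ]
}}

```text
clock: 17.73
position: [392.0, 192.3, 116.6]
ee_rot: [0.988, -0.154, -0.0, -0.0]
contact_force: [-0.3, 0.4, 0.1]
gripper_width: 74.8
grasp_force: 0.0
```

Call:
{"op": "jog_arm", "data": {
  "plan": [
    [75,[0,0,0],[0,0,-0.17]],
    [75,[0,0,0],[0,0,-0.34]],
    [75,[0,0,0],[0,0,-0.51]],
    [75,[0,0,0],[0,0,-0.68]],
    [75,[0,0,0],[0,0,-0.85]],
    [75,[0,0,0],[0,0,-1.0]]
  ]
}}

```text
clock: 18.48
position: [392.0, 192.3, 116.6]
ee_rot: [0.933, 0.361, -0.0, -0.0]
contact_force: [-0.2, 0.4, -0.4]
gripper_width: 75.4
grasp_force: 0.0
```

Call:
{"op": "jog_arm", "data": {
  "plan": [
    [75,[0,0,0],[0,0,-0.17]],
    [75,[0,0,0],[0,0,-0.34]],
    [75,[0,0,0],[0,0,-0.5]],
    [75,[0,0,0],[0,0,-0.6]],
    [75,[0,0,0],[0,0,-0.6]]
  ]
}}

```text
clock: 19.1
position: [392.0, 192.3, 116.6]
ee_rot: [0.778, 0.629, 0.0, -0.0]
contact_force: [0.6, -0.1, 0.6]
gripper_width: 75.0
grasp_force: 0.0
```

```bash
python3 -c "
from h import *;from bench import *
print(to(read_state(),(391.8,192.4,116),None))"; python3 chk.py
```

```text
{'shift': array([ 0.   , -0.002,  0.006]), 'pos': array([392. , 192.3, 116.6]), 'yaw_y': np.float64(-12.11), 'j': array([ 0.831,  0.196, -0.596, -0.   , -0.778,  2.1  ]), 't': 19.1, 'F': array([ 0.6, -0.1,  0.6]), 'w': 75.0, 'g': 0.0, 'zax': array([-0.,  0., -1.])}
top knob {'c': array([127.4,  -9.9]), 'size': array([13.6,  1.6]), 'yaw_long': 63.8, 'z': array([111.5, 121.8, 128.1]), 'mean': array([127.5,  -9.3, 120.9]), 'n': 9}
scene block {'c': array([-1.8, -0.7]), 'size': array([67. , 43.6]), 'yaw_long': 2.0, 'z': array([63.7, 70.4, 72.4]), 'mean': array([-5.3, -4.6, 69.6]), 'n': 384}
scene knob {'c': array([103.4, -12.4]), 'size': array([71.3, 47.5]), 'yaw_long': 84.2, 'z': array([108.7, 129.2, 146.4]), 'mean': array([ 91. , -12.8, 127. ]), 'n': 278}
scene strap z [ 84.1  96.9 103. ]
```

Call:
{"op": "jog_arm", "data": {
  "plan": [
    [47,[0,0,0],[0,0,0]],
    [47,[0,0,0],[0,0,0]],
    [47,[0,0,0],[0,0,0]],
    [47,[0,0,0.004],[0,0,0.16]],
    [47,[0,0,0.009],[0,0,0.33]],
    [47,[0,0,0.013],[0,0,0.5]],
    [47,[0,0,0.017],[0,0,0.67]],
    [47,[0,0,0.022],[0,0,0.84]],
    [47,[0,0,0.026],[0,0,1.0]]
  ]
}}

```text
clock: 20.32
position: [392.3, 192.0, 114.5]
ee_rot: [0.988, 0.153, 0.0, 0.0]
contact_force: [0.5, -2.2, 4.2]
gripper_width: 47.9
grasp_force: 40.5
```

Call:
{"op": "jog_arm", "data": {
  "plan": [
    [47,[0,0,0.004],[0,0,0.16]],
    [47,[0,0,0.009],[0,0,0.33]],
    [47,[0,0,0.013],[0,0,0.5]],
    [47,[0,0,0.017],[0,0,0.67]],
    [47,[0,0,0.022],[0,0,0.84]],
    [47,[0,0,0.026],[0,0,1.0]]
  ]
}}

```text
clock: 21.08
position: [392.2, 191.7, 111.9]
ee_rot: [0.932, -0.361, 0.0, 0.0]
contact_force: [-0.2, -3.1, 4.7]
gripper_width: 48.0
grasp_force: 40.5
```

Call:
{"op": "jog_arm", "data": {
  "plan": [
    [47,[0,0,0.004],[0,0,0.16]],
    [47,[0,0,0.009],[0,0,0.33]],
    [47,[0,0,0.013],[0,0,0.5]],
    [47,[0,0,0.017],[0,0,0.67]],
    [47,[0,0,0.022],[0,0,0.84]],
    [47,[0,0,0.026],[0,0,1.0]],
    [47,[0,0,0.026],[0,0,1.0]]
  ]
}}

```text
clock: 21.95
position: [391.9, 191.6, 109.3]
ee_rot: [-0.628, 0.778, -0.0, -0.001]
contact_force: [-0.9, -2.9, 5.2]
gripper_width: 47.7
grasp_force: 40.6
```

```bash
python3 -c "
from h import *;from bench import *
s=read_state();print(to(s,(391.8,192.4,108.6),None),s['wrist_torque'])"; python3 chk.py;ls pics
```

```text
{'shift': array([-0.008,  0.003,  0.007]), 'pos': array([391.9, 191.6, 109.3]), 'yaw_y': np.float64(167.88), 'j': array([ 8.300e-01,  2.070e-01, -6.060e-01,  1.000e-03, -7.590e-01,
       -1.042e+00]), 't': 21.95, 'F': array([-0.9, -2.9,  5.2]), 'w': 47.7, 'g': 40.6, 'zax': array([-0.   , -0.001, -1.   ])} [-0.68875642  0.33525115 -0.13151575]
top knob {'c': array([129.3,  -4.4]), 'size': array([11. ,  1.1]), 'yaw_long': 79.2, 'z': array([107.5, 110.3, 116.8]), 'mean': array([129.1,  -4.4, 111. ]), 'n': 6}
scene block {'c': array([-2.3, -0.5]), 'size': array([65.8, 44.1]), 'yaw_long': 0.5, 'z': array([63.5, 70.4, 73.3]), 'mean': array([-5.4, -4.7, 69.8]), 'n': 384}
scene knob {'c': array([101.2,  -1.5]), 'size': array([45.2, 66.3]), 'yaw_long': -79.0, 'z': array([105.7, 123.4, 143.9]), 'mean': array([ 96.4,  -6.2, 124.3]), 'n': 343}
scene strap z [80.7 89.2 95.2]
crop.png
s1.png
s2.png
s3.png
s4.png
scene0.png
scene_10.1.png
scene_12.9.png
scene_19.1.png
scene_21.9.png
t2.png
top0.png
top_10.1.png
top_12.9.png
top_19.1.png
top_21.9.png
```

Call:
{"op": "jog_arm", "data": {
  "plan": [
    [47,[0,0,0.004],[0,0,0.16]],
    [47,[0,0,0.009],[0,0,0.33]],
    [47,[0,0,0.013],[0,0,0.5]],
    [47,[0,0,0.017],[0,0,0.67]],
    [47,[0,0,0.022],[0,0,0.84]],
    [47,[0,0,0.026],[0,0,1.0]]
  ]
}}

```text
clock: 22.8
position: [391.7, 191.8, 106.7]
ee_rot: [-0.153, 0.988, -0.0, -0.0]
contact_force: [-3.1, -1.4, 5.5]
gripper_width: 47.3
grasp_force: 40.7
```

Call:
{"op": "jog_arm", "data": {
  "plan": [
    [47,[0,0,0.004],[0,0,0.15]],
    [47,[0,0,0.008],[0,0,0.3]],
    [47,[0,0,0.012],[0,0,0.45]],
    [47,[0,0,0.016],[0,0,0.6]],
    [47,[0,0,0.016],[0,0,0.6]]
  ]
}}

```text
clock: 23.42
position: [391.7, 192.0, 105.1]
ee_rot: [0.158, 0.988, -0.0, -0.0]
contact_force: [-3.3, -0.5, 6.5]
gripper_width: 47.8
grasp_force: 40.7
```

```bash
python3 -c "
from h import *;from bench import *
s=read_state();print(to(s,(391.8,192.4,104.4),None),s['wrist_torque'])"; python3 chk.py
```

```text
{'shift': array([-0.   ,  0.004,  0.007]), 'pos': array([391.7, 192. , 105.1]), 'yaw_y': np.float64(71.87), 'j': array([ 0.831,  0.214, -0.611, -0.   , -0.747, -2.718]), 't': 23.43, 'F': array([-3.3, -0.5,  6.5]), 'w': 47.8, 'g': 40.7, 'zax': array([-0.001, -0.   , -1.   ])} [-0.16774925  0.950675   -0.05026085]
scene block {'c': array([11. , -2.4]), 'size': array([44.4, 93. ]), 'yaw_long': -2.1, 'z': array([64. , 70.4, 76.4]), 'mean': array([-3.9, -5. , 70.1]), 'n': 392}
scene knob {'c': array([105.6,  -2.6]), 'size': array([45.8, 75. ]), 'yaw_long': -55.3, 'z': array([106.3, 119.6, 144.1]), 'mean': array([101.2,  -5.8, 121.9]), 'n': 443}
scene strap z [79.1 85.1 90.7]
```

The strap has come down 17 mm, so the foot is pressed in by about 3 mm. I'll release and rise clear.

Call:
{"op": "jog_arm", "data": {
  "plan": [
    [75,[0,0,0],[0,0,0]],
    [75,[0,0,0],[0,0,0]],
    [75,[0,0,0],[0,0,0]],
    [75,[0,0,-0.3],[0,0,0]],
    [75,[0,0,-0.7],[0,0,0]],
    [75,[0,0,-1.0],[0,0,0]]
  ]
}}

```text
clock: 24.28
position: [392.3, 192.4, 206.2]
ee_rot: [0.157, 0.988, 0.001, 0.0]
contact_force: [0.3, -0.0, -0.0]
gripper_width: 75.3
grasp_force: 0.0
```

Call:
{"op": "jog_arm", "data": {
  "plan": [
    [75,[-0.3,-0.4,-0.3],[0,0,0]],
    [75,[-0.5,-0.9,-0.3],[0,0,0]],
    [75,[-0.5,-0.9,-0.3],[0,0,0]],
    [75,[-0.5,-0.9,-0.3],[0,0,0]],
    [75,[-0.5,-0.9,-0.3],[0,0,0]]
  ]
}}

```text
clock: 24.9
position: [411.7, 91.9, 234.5]
ee_rot: [0.156, 0.988, -0.0, -0.0]
contact_force: [-0.1, -0.4, -0.9]
gripper_width: 74.7
grasp_force: 0.0
```

```bash
python3 chk.py; ls -t pics | head -2
```

```text
scene block {'c': array([ 3.8, -0.7]), 'size': array([80.1, 43.4]), 'yaw_long': 0.7, 'z': array([63.5, 70.3, 74.1]), 'mean': array([-4.9, -5. , 69.8]), 'n': 389}
scene knob {'c': array([104.6,  -0.2]), 'size': array([45.8, 51.9]), 'yaw_long': -56.1, 'z': array([104.9, 118. , 121.1]), 'mean': array([100.5,  -5.7, 115.6]), 'n': 283}
scene strap z [78.5 85.1 90.3]
scene_24.9.png
top_24.9.png
```

View pics/scene_24.9.png

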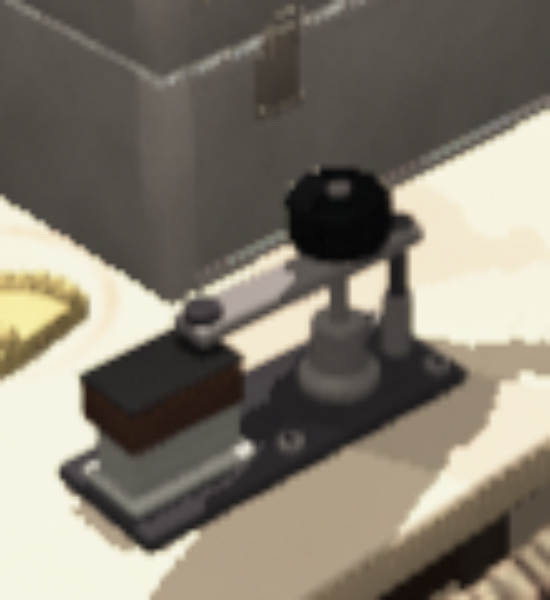

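The picture shows the foot pressed onto the block's end at crop (205,330). The block is flat and square on the rest, and the gripper is clear of everything.

```bash
python3 -c "
from bench import *
print(job_done())"
```

```text
the job is handed in; nothing more can be done
None
```

I handed in the job at about 25 s: the block lies black side up, flat and square on the rest, about 4 mm off centre along it and 2 mm across, with the foot pressed in by an estimated 3 mm. The arm never came near the casts and is clear of everything. No verdict came back.

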